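# Feed the figure bases down the S-shaped track

### The arm

A 6-joint arm with a two-finger parallel gripper is mounted at the origin on the work surface. World frame = base frame: x ahead of the robot, y to its left, z up, the work surface at z = 0. Lengths are in m, angles in rad, forces in N, time in s.
With the tool pointing down it reaches from about 0.25 to 0.775 m from the base axis. Payload 4 kg.
Tool frame: the origin (TCP) lies on the centre line of the jaws, within the pads' length; the fingertips stand 25 mm ahead of it and the grasp point (between the pads) lies 6 mm ahead of it; z points along the fingers, y is the line along which they close (so a half turn about z gives the same grasp; the last joint's range is limited). The gripper opens to 94 mm and grips with 3 to 60 N. Pads are 16 mm wide; open, the fingers measure 119 mm over their backs; the gripper's body (75 mm by 177 mm) begins 78 mm behind the grasp point.
Start: joints at [-1.367, 0.087, 1.371, -0, 1.684, -0.103], TCP at [0.166, -0.524, 0.231] pointing down, gripper open.
Joint ranges: [-3.1, 3.1], [-0.76, 2.03], [0.27, 2.55], [-1.08, 4.22], [0.17, 2.65], [-2.57, 2.57]. Speed limits (rad/s): [2.79, 2.79, 3.14, 3.14, 3.14, 3.14].

### API

Orientations are given as [roll, pitch, yaw] about the fixed x, y, z axes, in that order (R = Rz(yaw) Ry(pitch) Rx(roll)).
In Python, from bench import robot, imaging gives the robot as it stands. The module is installed in compiled form; this text tells all that it offers.
- The arm moves only by the tool drive_tool, never from a script. Its argument "series" is a list of rows, each a list of 3 entries, a list of its own where there are three numbers: the finger opening in m, from 0 to 0.094, then the shift along the tool's x, y, z in m, then the turn, a rotation vector about the tool's x, y, z in rad. A call has 1 to 5 rows; each row is the pose to reach, as a shift and turn from the pose commanded when the call began, along the tool's axes at that moment; what a row does not reach only later rows make up. A row lasts 1/8 s, in which the tool goes at most 62.5 mm and 10.7 degrees, less where a joint would pass 70% of its speed; a pose out of reach is approached as far as the arm can. A call with a gripper value outside its range is refused whole. The fingers move at their own pace and stop on an object; the grip force is fixed at half the most. Time passes only in rows, so rows that repeat a pose let the fingers close. It gives the time, the measured TCP pose, the force, the opening and the grip force at its end, in the units of the state.
- robot.get_obs(): the state, without advancing time (a new reading comes with each control period).
- imaging.snapshot(name): name is "side" or "top"; returns the picture (400x640x3 uint8, red, green, blue); there is no depth.
- imaging.get_calibration(name): a dict with "intrinsics" (3x3 intrinsics, pixels), "position" and "rotation" of the camera in the world. Camera axes: x right, y up, looking along -z (the intrinsics and any distortion apply to the point x, -y, -z); pixel columns grow to the right and rows downward; lengths in m; the calibration is good to about 2 mm. A picture is of the moment at which its call begins. get_calibration takes no time and is no camera call.
- robot.close_job(): hands the job in; it is judged then, once.
The state is a dict: "time": time; "joint_positions": joint angles; "qvel": joint speeds; "joint_torque": joint torques, N m; "tool_pos": TCP position; "ee_rot": TCP orientation; "wrist_force": force on the tool from outside, world axes, zero at the start; "wrist_torque": the same for the moment, N m; "width": finger opening in m; "finger_force": force on a finger pad.
Only numpy, scipy, OpenCV 4.12 (cv2) and the standard library are available. Lean on these libraries where they do the work, as an engineer would, in place of code of your own. Each camera call takes 0.05 s, during which the arm holds its last target. There are 200 camera calls.

### The job

On the figure maker's bench three round wooden bases lie spread out in the S-shaped channel of a feed track. Dip closed fingertips into the channel behind the base nearest its open end and follow the channel round both bends, gently pushing the bases ahead of them, until all three sit close together in a row against the stop at the closed end. Only push them: do not lift them or bear hard on them or on the track, and leave the other things on the bench alone.

Things in the scene. Friction and masses are not known exactly. Their poses are not given: they have to be found in the camera images.
- track: feed track fixed to the bench: brown wooden board 180 mm (its x) by 420 mm (its y), 12 mm thick, with an S-shaped open-topped channel 48 mm wide; channel floor 12 mm, wall tops 30 mm above the bench. Origin: centre of the board's underside, on the bench, below the middle of the S; z up; yaw varies.
- entry (a point): point on the channel floor at its open end (no wall there), on the centreline: (-45, -210) mm in the track's frame. From here the channel runs straight along the track's +y to (-45, -78).
- bend1 (a point): centre of the first bend, at floor height: (45, -78) mm in the track's frame. The centreline is an arc of radius 90 mm and 60 degrees about it, from (-45, -78) to (0, 0), where it points 60 degrees from +y towards +x. Waxed wood: the discs slide easily.
- bend2 (a point): centre of the second bend, at floor height: (-45, 78) mm in the track's frame. The centreline is an arc of radius 90 mm and 60 degrees about it, from (0, 0) to (45, 78), from where it runs straight along +y to the stop.
- stop (a point): point on the channel floor, on the centreline, at the inner face of the stop that closes the far end: (45, 190) mm in the track's frame. The stop is as high as the walls.
- disc_a: round white wooden figure base, a flat disc 38 mm across, 16 mm thick, about 20 g, loose, lying flat in the channel. Origin: centre of its underside, on the channel floor. It starts in the straight by the open end, its centre 75 to 125 mm from that end, so the fingers fit in behind it.
- disc_b: round white wooden figure base, a flat disc 38 mm across, 16 mm thick, about 20 g, loose, lying flat in the channel. Origin: centre of its underside, on the channel floor. It starts in the middle of the S, near the track's origin.
- disc_c: round white wooden figure base, a flat disc 38 mm across, 16 mm thick, about 20 g, loose, lying flat in the channel. Origin: centre of its underside, on the channel floor. It starts in the straight by the stop, 75 to 105 mm short of the stop. Discs cannot pass one another: packed, their centres lie at y = 171 (c), 133 (b) and 95 mm (a) in the track's frame.
- figure: bystander: finished painted wooden figure in a pointed cap, 44 mm wide, 116 mm high, standing loose beside the track. Origin: centre of its foot.
- paint_jar: bystander: closed paint jar 48 mm in diameter, 50 mm high, standing loose. Origin: centre of its foot.
- dowel_box: bystander: low open cardboard box 90 x 120 x 35 mm, loose. Origin: centre of its underside.
- brush: bystander: paint brush 170 mm long, lying loose. Origin: centre of its underside, x along its length.
There are look-alikes about, which are no part of the job. What is shaped like the disc_a but green is not meant.

How it is judged:
At the end, for the whole second after the job is handed in: All three discs lie flat and at rest in the straight by the stop, packed against it: in the track's frame the centre of disc_c is beyond y = 160 mm, disc_b beyond 120 mm and disc_a beyond 82 mm (about 12 mm of slack in the whole row), all between the channel walls (y of disc_a in the frame of track above 0.082 m and x of disc_a in the frame of track between 0.021 and 0.069 m and z of each of disc_a, disc_b, disc_c in the frame of track below 0.016 m and angle between each of disc_a, disc_b, disc_c's own z axis and vertical below 0.1 rad and linear speed of each of disc_a, disc_b, disc_c below 0.01 m/s and y of disc_b in the frame of track above 0.12 m and x of disc_b in the frame of track between 0.021 and 0.069 m and y of disc_c in the frame of track above 0.16 m and x of disc_c in the frame of track between 0.021 and 0.069 m); the robot touches nothing.
It fails at once if a disc is lifted more than 12 mm off the channel floor, or leaves the track (z of any of disc_a, disc_b, disc_c in the frame of track above 0.024 m or z of any of disc_a, disc_b, disc_c in the frame of track below 0.006 m).
It fails at once if the fingers bear on the track with more than 40 N (contact force between the fingers and track above 40 N).
It fails at once if the fingers push a disc with more than 40 N (contact force between the fingers and disc_a above 40 N or contact force between the fingers and disc_b above 40 N or contact force between the fingers and disc_c above 40 N).
It fails at once if a bystander is moved by more than 20 mm (distance of any of figure, paint_jar, dowel_box, brush from where it was at the start of the episode above 0.02 m).
It also fails if it takes over 45 s, if anything falls off the work surface, if the arm or the gripper's body presses on something with over 40 N, if the wrist force passes 120 N, or if a joint passes its speed limit or range.

## Working session

There is one attempt and no reset: what is moved stays moved. The work goes in short steps, Python scripts to look and compute and a tool call to move; the robot and the scene stay as the last step left them, time stands still between calls to the robot, and variables do not carry over. Pictures are saved under pics/ and viewed, at most 10 in all, crops included, and the job is handed in when it is done.

Besides the shell and the picture viewer there is one more tool, called after "Emit:" by a JSON object that holds its "api" and its "payload", one argument or row to a line. drive_tool: Moves the arm, as the interface text tells. Its arguments: {"type":"object","properties":{"series":{"type":"array"}},"required":["series"]}

```bash
mkdir -p pics
python3 - <<'E'
from bench import robot, imaging
import cv2,numpy as np
for n in("top","side"):
    im=imaging.snapshot(n); cv2.imwrite(f"pics/{n}0.png",im[:,:,::-1])
    c=imaging.get_calibration(n); print(n,c)
o=robot.get_obs(); print(o)
E
```

```text
top {'intrinsics': array([[374.45533812,   0.        , 320.81950039],
       [  0.        , 374.45533812, 201.98112079],
       [  0.        ,   0.        ,   1.        ]]), 'position': array([ 0.40640691, -0.01310267,  0.92001372]), 'rotation': array([ 0.12469509, -0.02239612, -1.59061708])}
side {'intrinsics': array([[372.49810841,   0.        , 314.73274905],
       [  0.        , 372.49810841, 196.79338058],
       [  0.        ,   0.        ,   1.        ]]), 'position': array([0.25899104, 0.59722531, 0.62620807]), 'rotation': array([ 0.87962455,  0.01299787, -2.72218917])}
{'time': 0.1, 'joint_positions': array([-1.36709389e+00,  8.78885178e-02,  1.37207457e+00,  2.23915125e-05,
        1.68362497e+00, -1.03082558e-01]), 'qvel': array([-0.00175249, -0.00055685, -0.00383751,  0.00169333, -0.00157809,
       -0.00103141]), 'joint_torque': array([ 1.38718740e-03, -3.41251981e+01, -3.03301013e+01,  7.19559984e-02,
        3.03931371e-02, -9.27803148e-05]), 'tool_pos': array([ 0.16601881, -0.52387936,  0.22943162]), 'ee_rot': array([-3.13961014e+00, -2.27462694e-04,  3.06787268e-01]), 'wrist_force': array([ 0.3310762 , -0.19566412,  0.05437239]), 'wrist_torque': array([ 0.03228302, -0.0318185 , -0.05194959]), 'finger_force': 0.0, 'width': 0.09402703085866064}
```

View pics/top0.png

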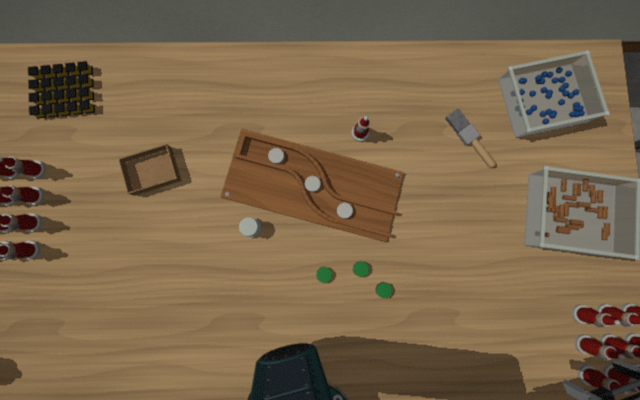

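View pics/side0.png

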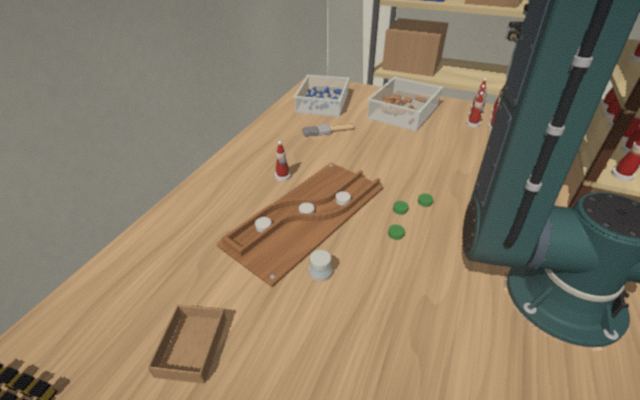

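The top view shows the track from the stop (left, about 240,150) to the open end (right, about 392,225). Candidates for the discs:
- White, in the channel: c (276,156), b (313,184), a (345,210). These match the description.
- Green look-alikes, off the track: (325,275), (362,269), (385,290). Not meant.
- White paint jar lid: (249,227). A bystander.

I'll check this in one close crop.

```bash
cat > h.py <<'E'
import numpy as np, cv2
from scipy.spatial.transform import Rotation as R
from bench import robot, imaging
def cam(n):
    c=imaging.get_calibration(n); return c["intrinsics"],c["position"],R.from_euler("xyz",c["rotation"]).as_matrix()
def ray(n,uv,z):
    K,p,M=cam(n); uv=np.atleast_2d(uv).astype(float)
    d=np.c_[(uv[:,0]-K[0,2])/K[0,0],-(uv[:,1]-K[1,2])/K[1,1],-np.ones(len(uv))]@M.T
    return p+d*((z-p[2])/d[:,2])[:,None]
def proj(n,P):
    K,p,M=cam(n); q=(np.atleast_2d(P)-p)@M
    return np.c_[K[0,2]+K[0,0]*q[:,0]/-q[:,2],K[1,2]-K[1,1]*q[:,1]/-q[:,2]]
def discs(n,im,roi):
    x0,y0,x1,y1=roi; hsv=cv2.cvtColor(im[y0:y1,x0:x1],cv2.COLOR_RGB2HSV)
    m=cv2.inRange(hsv,(0,0,130),(180,75,255))
    k,l,s,c=cv2.connectedComponentsWithStats(m)
    return [(c[i]+[x0,y0],s[i,4]) for i in range(1,k) if s[i,4]>60]
E
python3 - <<'E'
from h import *
im=cv2.imread("pics/top0.png")
cv2.imwrite("pics/crop0.png",cv2.resize(im[115:260,210:410],None,fx=4,fy=4,interpolation=cv2.INTER_CUBIC))
for c,a in discs("top",im[:,:,::-1].copy(),(225,130,405,240)): print(c,a,ray("top",c,.028))
P=ray("top",[(243,130),(405,174),(388,241),(222,197)],.012); print(P,[np.linalg.norm(P[i]-P[i-1]) for i in range(4)],P.mean(0))
E
```

```text
[275.14444444 154.96111111] 180 [[0.63499016 0.0735583  0.028     ]]
[311.92349727 182.8579235 ] 183 [[ 0.56473831 -0.01472767  0.028     ]]
[343.94210526 209.9       ] 190 [[ 0.49774565 -0.0903801   0.028     ]]
[247.41489362 226.07801418] 282 [[0.4632011  0.13996394 0.028     ]]
[[ 0.7039333   0.1547351   0.012     ]
 [ 0.58620316 -0.24589644  0.012     ]
 [ 0.42180566 -0.19657891  0.012     ]
 [ 0.53613522  0.20462027  0.012     ]] [np.float64(0.17505634327910854), np.float64(0.41757157355640456), np.float64(0.17163553829840522), np.float64(0.4171714664939363)] [ 0.56201933 -0.02078     0.012     ]
```

View pics/crop0.png

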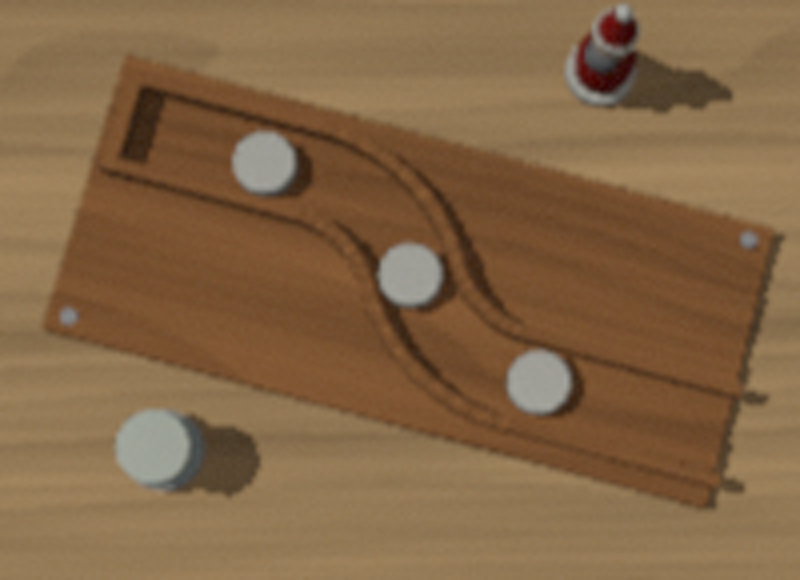

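The crop confirms it: white discs c (276,155), b (312,183) and a (344,210) sit in the channel. The figure is at (360,133) and the jar is outside the track. Next I'll fit the track pose and plan the path.

```bash
cat >> h.py <<'E'
def T(pose,P):  # track->world, P in mm (n,2)
    x,y,w=pose; c,s=np.cos(w),np.sin(w); return np.atleast_2d(P)/1000@np.array([[c,s],[-s,c]])+[x,y]
def Ti(pose,P):
    x,y,w=pose; c,s=np.cos(w),np.sin(w); return (np.atleast_2d(P)[:,:2]-[x,y])@np.array([[c,-s],[s,c]])*1000
def path(s):
    "s (mm) from entry -> track xy, heading angle towards +x from +y"
    L=30*np.pi; 
    if s<132: return -45,-210+s,0.
    s-=132
    if s<L: a=s/90; return 45-90*np.cos(a),-78+90*np.sin(a),a
    s-=L
    if s<L: a=np.pi/3-s/90; return -45+90*np.cos(a),78-90*np.sin(a),a
    return 45,78+s-L,0.
E
python3 - <<'E'
from h import *
from scipy.optimize import least_squares
uv=np.array([(127,57),(780,237),(712,508),(45,328)])/4-.375+[210,115]
C=np.array([(90,210),(90,-210),(-90,-210),(-90,210)])
f=lambda p:(proj("top",np.c_[T(p,C),np.full(4,.012)])-uv).ravel()
r=least_squares(f,[.56,-.02,-.286]); print(r.x,r.fun.round(2)); np.save("pose.npy",r.x)
im=cv2.imread("pics/top0.png")[:,:,::-1].copy()
for c,a in discs("top",im,(225,130,405,240))[:3]: print("top",c,Ti(r.x,ray("top",c,.028)))
ims=cv2.imread("pics/side0.png")[:,:,::-1].copy()
for c,a in discs("side",ims,(225,170,380,255))[:6]: print("side",c,a,Ti(r.x,ray("side",c,.026)))
print("fig,jar",Ti(r.x,ray("top",[(360,135),(249,228)],.0)))
# overlay of model on both
for n,i in(("top",im),("side",ims)):
    i=cv2.resize(i,None,fx=2,fy=2,interpolation=cv2.INTER_CUBIC)
    S=np.arange(0,433,8)
    for off in(-24,24):
        q=[]
        for s in S:
            x,y,a=path(s); q.append((x+off*np.cos(a),y-off*np.sin(a)))
        q=proj(n,np.c_[T(r.x,q),np.full(len(q),.030)])*2
        cv2.polylines(i,[q.round().astype(int)],False,(255,255,0),1)
    q=proj(n,np.c_[T(r.x,C),np.full(4,.012)])*2; cv2.polylines(i,[q.round().astype(int)],True,(0,255,255),1)
    cv2.imwrite(f"pics/ov_{n}.png",i[(220,300)[n=="side"]:,400:][:300,:440,::-1] if n=="top" else i[300:580,400:800,::-1])
a=cv2.imread("pics/ov_top.png"); b=cv2.imread("pics/ov_side.png"); h=np.zeros((580,440,3),np.uint8); h[:300,:a.shape[1]]=a[:300]; h[300:,:400]=b; cv2.imwrite("pics/ov.png",h)
E
```

```text
[ 0.56281874 -0.0186475  -0.2854073 ] [ 0.51 -0.56  0.14 -1.4  -0.27  1.25 -0.36  0.62]
top [275.14444444 154.96111111] [[ 43.29149107 108.79553886]]
top [311.92349727 182.8579235 ] [[0.73829875 4.30170776]]
top [343.94210526 209.9       ] [[-42.24449849 -87.15202012]]
side [281.57471264 177.44827586] 87 [[133.4043705  -47.69443691]]
side [342.21311475 197.61748634] 183 [[-44.42614095 -83.72795601]]
side [306.09375 207.76875] 160 [[0.13273152 3.23807939]]
side [262.11340206 223.37628866] 194 [[ 42.82868716 110.00181666]]
side [319.93406593 252.01098901] 91 [[-117.80741619   92.12709765]]
fig,jar [[ 156.89610275  -79.29610429]
 [-143.37180504  124.19434131]]
```

View pics/ov.png

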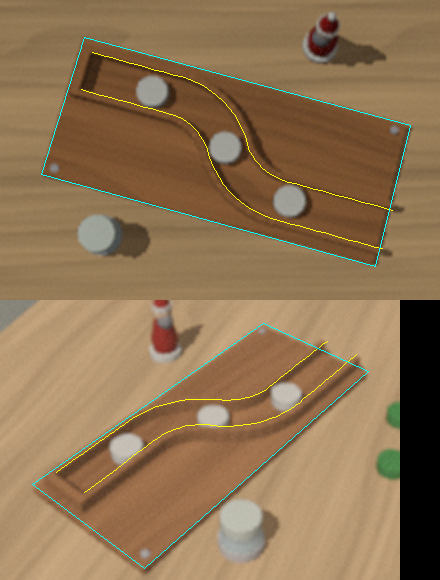

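The model outline matches the walls and board in both views, and all three discs sit on the centreline. Disc a is at (-43,-85) and b is at (0,4). Disc c is at (43,109), 81 mm short of the stop. Now the approach to above the channel behind disc a.

```bash
cat > plan.py <<'E'
import sys,json; from h import *
def pl(cmd,targets,out=True):
    "cmd=[x,y,z,yaw]; targets same -> rounded rows; returns new cmd (tool straight down)"
    M=(R.from_euler("z",cmd[3])*R.from_euler("x",np.pi)).as_matrix(); rows=[]
    for t in targets:
        d=M.T@(np.array(t[:3])-cmd[:3]); w=-(t[3]-cmd[3])
        rows.append([0,d.round(3).tolist(),[0,0,round(w,2)]])
    d,w=np.array(rows[-1][1]),rows[-1][2][2]; print(json.dumps(rows))
    return np.r_[cmd[:3]+M@d,cmd[3]-w]
pose=np.load("pose.npy"); 
def tgt(s,z):
    x,y,_=path(s); a=path(s+13)[2]; p=T(pose,[[x,y]])[0]
    return [*p,z,np.pi/2+pose[2]-a]
def save(c): np.save("cmd.npy",c)
def load(): return np.load("cmd.npy")
E
python3 - <<'E'
from plan import *
c=np.array([.166,-.524,.231,.307]); g=np.array(tgt(60,.16)); print(g, np.hypot(*g[:2]))
c=pl(c,[c+(g-c)*k/10 for k in range(1,6)]); c=pl(c,[c+(g-c)*k/5 for k in range(1,6)]); print(c); save(c)
E
```

```text
[ 0.47740688 -0.14990988  0.16        1.28538902] 0.500390149468541
[[0, [0.041, -0.026, 0.007], [0, 0, -0.1]], [0, [0.082, -0.052, 0.014], [0, 0, -0.2]], [0, [0.123, -0.079, 0.021], [0, 0, -0.29]], [0, [0.164, -0.105, 0.028], [0, 0, -0.39]], [0, [0.205, -0.131, 0.035], [0, 0, -0.49]]]
[[0, [0.049, -0.004, 0.007], [0, 0, -0.1]], [0, [0.097, -0.008, 0.014], [0, 0, -0.2]], [0, [0.146, -0.012, 0.022], [0, 0, -0.29]], [0, [0.194, -0.016, 0.029], [0, 0, -0.39]], [0, [0.243, -0.02, 0.036], [0, 0, -0.49]]]
[ 0.47734354 -0.14938796  0.16        1.287     ]
```

Emit:
{"api": "drive_tool", "payload": {
  "series": [
    [0,[0.041,-0.026,0.007],[0,0,-0.1]],
    [0,[0.082,-0.052,0.014],[0,0,-0.2]],
    [0,[0.123,-0.079,0.021],[0,0,-0.29]],
    [0,[0.164,-0.105,0.028],[0,0,-0.39]],
    [0,[0.205,-0.131,0.035],[0,0,-0.49]]
  ]
}}

```text
time: 0.72
tool_pos: [0.3226, -0.336, 0.1948]
ee_rot: [-3.141, -0.0, 0.8]
wrist_force: [-0.2, -0.4, 0.2]
width: 0.0472
finger_force: 0.0
```

Emit:
{"api": "drive_tool", "payload": {
  "series": [
    [0,[0.049,-0.004,0.007],[0,0,-0.1]],
    [0,[0.097,-0.008,0.014],[0,0,-0.2]],
    [0,[0.146,-0.012,0.022],[0,0,-0.29]],
    [0,[0.194,-0.016,0.029],[0,0,-0.39]],
    [0,[0.243,-0.02,0.036],[0,0,-0.49]]
  ]
}}

```text
time: 1.35
tool_pos: [0.4781, -0.1483, 0.1588]
ee_rot: [-3.141, 0.0, 1.29]
wrist_force: [1.0, -0.2, -0.8]
width: 0.0008
finger_force: 0.0
```

Emit:
{"api": "drive_tool", "payload": {
  "series": [
    [0,[0,0,0.03],[0,0,0]],
    [0,[0,0,0.06],[0,0,0]],
    [0,[0,0,0.07],[0,0,0]],
    [0,[0,0,0.07],[0,0,0]]
  ]
}}

```text
time: 1.85
tool_pos: [0.477, -0.1497, 0.0889]
ee_rot: [-3.14, -0.0, 1.287]
wrist_force: [0.4, -0.3, 0.9]
width: 0.0004
finger_force: 0.0
```

Run:
```python
from plan import *
c=load(); c[2]=.09
t=imaging.snapshot("top"); s=imaging.snapshot("side")
P=np.array([*c[:2],c[2]-.025])  # tip
print(Ti(pose,[c[:2]]), proj("top",P),proj("side",P))
u=proj("side",P)[0].astype(int)
x0,y0=max(u[0]-60,0),max(u[1]-60,0)
a=cv2.resize(t[140:260,290:410],None,fx=3.3,fy=3.3,interpolation=2); b=cv2.resize(s[y0:y0+120,x0:x0+120],None,fx=3.3,fy=3.3,interpolation=2)
cv2.imwrite("pics/c1.png",np.hstack([a,b])[:,:,::-1]); print(x0,y0)
# plan
d=[c-[0,0,.03,0],c-[0,0,.047,0],c-[0,0,.047,0]]; c=pl(c,d)
for S in([70,80,90,100,110],):
    c=pl(c,[tgt(k,.043) for k in S])
save(c)
```

```text
[[ -45.20771923 -149.51702311]] [[371.16587661 216.62161328]] [[358.57011443 173.27541511]]
298 113
[[0, [0.0, -0.0, 0.03], [0, 0, -0.0]], [0, [0.0, -0.0, 0.047], [0, 0, -0.0]], [0, [0.0, -0.0, 0.047], [0, 0, -0.0]]]
[[0, [0.01, 0.0, 0.0], [0, 0, 0.0]], [0, [0.02, 0.0, 0.0], [0, 0, 0.0]], [0, [0.03, 0.0, 0.0], [0, 0, 0.0]], [0, [0.04, 0.0, 0.0], [0, 0, 0.0]], [0, [0.05, 0.0, 0.0], [0, 0, 0.0]]]
```

View pics/c1.png

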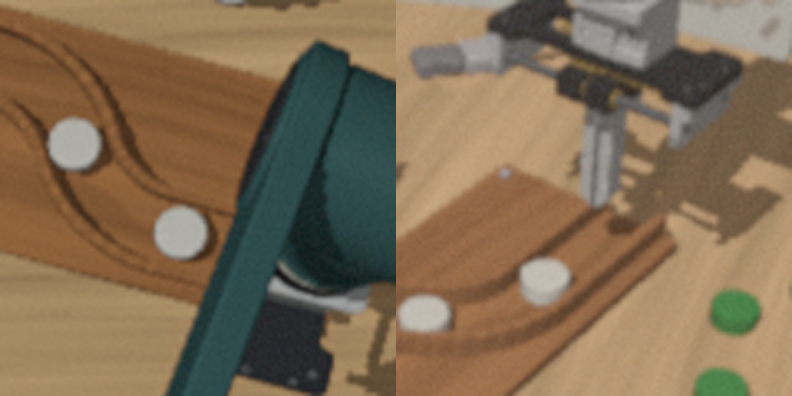

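In the side view the closed fingertips are at about (360,175), against a predicted (358.6,173.3). They are above the channel behind disc a, so I'll descend.

Emit:
{"api": "drive_tool", "payload": {
  "series": [
    [0,[0,0,0.03],[0,0,0]],
    [0,[0,0,0.047],[0,0,0]],
    [0,[0,0,0.047],[0,0,0]]
  ]
}}

```text
time: 2.33
tool_pos: [0.4767, -0.1496, 0.0416]
ee_rot: [-3.139, -0.0, 1.287]
wrist_force: [-0.7, -0.1, -0.3]
width: 0.0003
finger_force: 0.0
```

Emit:
{"api": "drive_tool", "payload": {
  "series": [
    [0,[0.01,0,0],[0,0,0]],
    [0,[0.02,0,0],[0,0,0]],
    [0,[0.03,0,0],[0,0,0]],
    [0,[0.04,0,0],[0,0,0]],
    [0,[0.05,0,0],[0,0,0]]
  ]
}}

```text
time: 2.95
tool_pos: [0.4918, -0.101, 0.0426]
ee_rot: [3.141, 0.0, 1.287]
wrist_force: [-0.2, -0.2, 0.7]
width: 0.0005
finger_force: 0.0
```

Run:
```python
from plan import *
c=load(); print(c,robot.get_obs()["wrist_force"])
for s0 in range(110,390,40):
    c=pl(c,[tgt(s0+k,.043) for k in(8,16,24,32,40)])
    print(c)
save(c)
```

```text
[ 0.49134365 -0.10138799  0.043       1.287     ] [-0.17668818 -0.188665    0.67863462]
[[0, [0.008, 0.0, 0.0], [0, 0, 0.0]], [0, [0.016, 0.0, 0.0], [0, 0, 0.08]], [0, [0.024, 0.0, 0.0], [0, 0, 0.17]], [0, [0.031, 0.001, 0.0], [0, 0, 0.26]], [0, [0.039, 0.002, 0.0], [0, 0, 0.35]]]
[ 0.50418373 -0.06450802  0.043       0.937     ]
[[0, [0.008, -0.001, -0.0], [0, 0, 0.08]], [0, [0.016, -0.001, -0.0], [0, 0, 0.17]], [0, [0.024, -0.0, -0.0], [0, 0, 0.26]], [0, [0.032, 0.001, 0.0], [0, 0, 0.35]], [0, [0.04, 0.003, 0.0], [0, 0, 0.44]]]
[ 0.53028941 -0.03405324  0.043       0.497     ]
[[0, [0.008, -0.001, -0.0], [0, 0, 0.09]], [0, [0.016, -0.001, -0.0], [0, 0, 0.18]], [0, [0.024, -0.0, -0.0], [0, 0, 0.25]], [0, [0.032, 0.001, 0.0], [0, 0, 0.16]], [0, [0.04, 0.003, 0.0], [0, 0, 0.07]]]
[ 0.56688046 -0.01761867  0.043       0.427     ]
[[0, [0.008, 0.001, 0.0], [0, 0, -0.09]], [0, [0.016, 0.001, 0.0], [0, 0, -0.18]], [0, [0.024, 0.0, 0.0], [0, 0, -0.26]], [0, [0.031, -0.001, -0.0], [0, 0, -0.35]], [0, [0.039, -0.003, -0.0], [0, 0, -0.44]]]
[0.60113631 0.00126351 0.043      0.867     ]
[[0, [0.008, 0.001, 0.0], [0, 0, -0.09]], [0, [0.016, 0.001, 0.0], [0, 0, -0.18]], [0, [0.024, 0.0, 0.0], [0, 0, -0.27]], [0, [0.032, -0.001, -0.0], [0, 0, -0.36]], [0, [0.04, -0.003, -0.0], [0, 0, -0.42]]]
[0.6247338 0.0337005 0.043     1.287    ]
[[0, [0.008, 0.0, 0.0], [0, 0, 0.0]], [0, [0.016, 0.0, 0.0], [0, 0, 0.0]], [0, [0.024, 0.0, 0.0], [0, 0, 0.0]], [0, [0.032, 0.0, 0.0], [0, 0, 0.0]], [0, [0.04, 0.0, 0.0], [0, 0, 0.0]]]
[0.63593389 0.07210048 0.043      1.287     ]
[[0, [0.008, 0.0, 0.0], [0, 0, 0.0]], [0, [0.016, 0.0, 0.0], [0, 0, 0.0]], [0, [0.024, 0.0, 0.0], [0, 0, 0.0]], [0, [0.032, 0.0, 0.0], [0, 0, 0.0]], [0, [0.04, 0.0, 0.0], [0, 0, 0.0]]]
[0.64713397 0.11050045 0.043      1.287     ]
```

Emit:
{"api": "drive_tool", "payload": {
  "series": [
    [0,[0.008,0,0],[0,0,0]],
    [0,[0.016,0,0],[0,0,0.08]],
    [0,[0.024,0,0],[0,0,0.17]],
    [0,[0.031,0.001,0],[0,0,0.26]],
    [0,[0.039,0.002,0],[0,0,0.35]]
  ]
}}

```text
time: 3.58
tool_pos: [0.5045, -0.0645, 0.0424]
ee_rot: [-3.142, 0.0, 0.934]
wrist_force: [0.3, -0.1, 0.1]
width: 0.0003
finger_force: 0.0
```

Emit:
{"api": "drive_tool", "payload": {
  "series": [
    [0,[0.008,-0.001,0],[0,0,0.08]],
    [0,[0.016,-0.001,0],[0,0,0.17]],
    [0,[0.024,0,0],[0,0,0.26]],
    [0,[0.032,0.001,0],[0,0,0.35]],
    [0,[0.04,0.003,0],[0,0,0.44]]
  ]
}}

```text
time: 4.2
tool_pos: [0.5306, -0.034, 0.0424]
ee_rot: [-3.142, 0.0, 0.494]
wrist_force: [-0.3, 0.8, 0.2]
width: 0.0007
finger_force: 0.1
```

Run:
```python
from plan import *
s=imaging.snapshot("side"); t=imaging.snapshot("top"); o=robot.get_obs()
print(o["wrist_force"],Ti(pose,[o["tool_pos"][:2]]))
for c,a in discs("side",s,(225,170,380,255)): print(c.round(1),a,Ti(pose,ray("side",c,.026)).round(1))
cv2.imwrite("pics/c2.png",np.hstack([cv2.resize(q,None,fx=3,fy=3,interpolation=2) for q in(s[130:260,220:350],t[120:250,235:365])])[:,:,::-1])
```

```text
[-0.35267827 -0.40178163 -0.39794564] [[-26.30546403 -23.60655574]]
[323.3 171.1] 64 [[  64.9 -142. ]]
[281.5 177.4] 88 [[133.7 -47.6]]
[313.4 203.1] 627 [[ -2.3 -21.4]]
[262.2 223.4] 195 [[ 42.6 109.8]]
[319.9 252. ] 91 [[-117.8   92.1]]
```

View pics/c2.png

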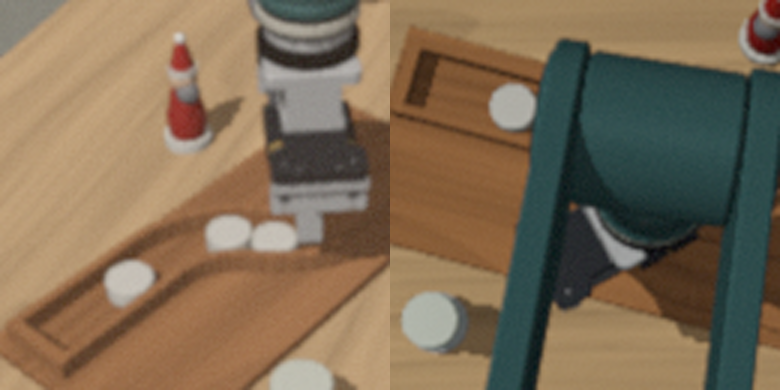

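The side view shows the fingers at crop (310,225) in the channel, with disc a at (275,238) touching b at (230,232). Disc c is still at (130,282). Forces are near zero, so I'll continue.

Emit:
{"api": "drive_tool", "payload": {
  "series": [
    [0,[0.008,-0.001,0],[0,0,0.09]],
    [0,[0.016,-0.001,0],[0,0,0.18]],
    [0,[0.024,0,0],[0,0,0.25]],
    [0,[0.032,0.001,0],[0,0,0.16]],
    [0,[0.04,0.003,0],[0,0,0.07]]
  ]
}}

```text
time: 4.92
tool_pos: [0.5669, -0.018, 0.0423]
ee_rot: [-3.141, 0.001, 0.431]
wrist_force: [-0.8, 0.2, -0.1]
width: 0.0006
finger_force: 0.1
```

Emit:
{"api": "drive_tool", "payload": {
  "series": [
    [0,[0.008,0.001,0],[0,0,-0.09]],
    [0,[0.016,0.001,0],[0,0,-0.18]],
    [0,[0.024,0,0],[0,0,-0.26]],
    [0,[0.031,-0.001,0],[0,0,-0.35]],
    [0,[0.039,-0.003,0],[0,0,-0.44]]
  ]
}}

```text
time: 5.55
tool_pos: [0.6012, 0.0007, 0.0422]
ee_rot: [-3.141, 0.001, 0.871]
wrist_force: [-0.2, -0.5, 0.1]
width: 0.0003
finger_force: 0.1
```

Run:
```python
from plan import *
s=imaging.snapshot("side"); o=robot.get_obs()
print(o["wrist_force"],Ti(pose,[o["tool_pos"][:2]]))
for c,a in discs("side",s,(225,170,380,255)): print(c.round(1),a,Ti(pose,ray("side",c,.026)).round(1))
cv2.imwrite("pics/c3.png",cv2.resize(s[130:260,200:330],None,fx=4,fy=4,interpolation=2)[:,:,::-1])
c=np.array([0.60113631,0.00126351,0.043,0.867])
c=pl(c,[tgt(k,.043) for k in(277,284,291,297,302)]);print(c);save(c)
```

```text
[ 0.08809055 -0.06040814  0.50667511] [[31.89912643 30.23502354]]
[289.3 171.4] 67 [[136.4 -81.3]]
[272.9 215.3] 726 [[43.3 74.1]]
[319.8 252. ] 93 [[-117.5   92.4]]
[[0, [0.007, 0.001, 0.0], [0, 0, -0.08]], [0, [0.014, 0.001, 0.0], [0, 0, -0.16]], [0, [0.021, 0.0, 0.0], [0, 0, -0.24]], [0, [0.027, -0.0, -0.0], [0, 0, -0.3]], [0, [0.032, -0.001, -0.0], [0, 0, -0.36]]]
[0.62108165 0.02630714 0.043      1.227     ]
```

View pics/c3.png

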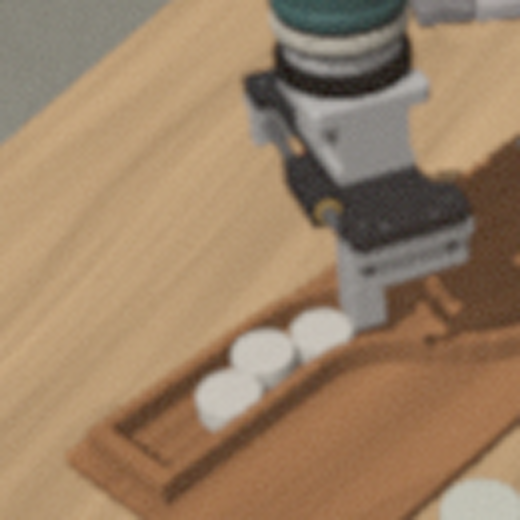

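All three discs are in one row, crop (322,333), (263,355) and (230,397), with the fingers right behind them. There is a gap to the stop, so I'll go on and slow down near the end.

Emit:
{"api": "drive_tool", "payload": {
  "series": [
    [0,[0.007,0.001,0],[0,0,-0.08]],
    [0,[0.014,0.001,0],[0,0,-0.16]],
    [0,[0.021,0,0],[0,0,-0.24]],
    [0,[0.027,0,0],[0,0,-0.3]],
    [0,[0.032,-0.001,0],[0,0,-0.36]]
  ]
}}

```text
time: 6.22
tool_pos: [0.621, 0.0258, 0.0423]
ee_rot: [-3.141, 0.001, 1.229]
wrist_force: [0.8, -0.9, 0.6]
width: 0.0005
finger_force: 0.1
```

Run:
```python
from plan import *
s=imaging.snapshot("side"); o=robot.get_obs()
print(o["wrist_force"],Ti(pose,[o["tool_pos"][:2]]))
for c,a in discs("side",s,(225,170,380,255)): print(c.round(1),a,Ti(pose,ray("side",c,.026)).round(1))
cv2.imwrite("pics/c4.png",cv2.resize(s[170:260,200:320],None,fx=5,fy=5,interpolation=2)[:,:,::-1])
print("pred",proj("side",np.c_[T(pose,[(45,95),(45,133),(45,171)]),[.028]*3])-[200,170])
c=load()
c=pl(c,[tgt(k,.043) for k in(304,306,307,308,309)]);print(c);save(c)
```

```text
[ 0.07786032  0.0118151  -0.69756956] [[43.40352104 59.64759968]]
[273.2 173. ] 83 [[165.5 -47.8]]
[259.9 222.7] 725 [[ 48.5 111.8]]
[319.8 252. ] 94 [[-117.6   92.2]]
pred [[66.03733987 48.95736959]
 [54.06255255 57.66975387]
 [41.4528186  66.84410035]]
[[0, [0.002, 0.0, 0.0], [0, 0, -0.02]], [0, [0.004, 0.0, 0.0], [0, 0, -0.04]], [0, [0.005, 0.0, 0.0], [0, 0, -0.05]], [0, [0.006, 0.001, 0.0], [0, 0, -0.06]], [0, [0.007, 0.001, 0.0], [0, 0, -0.06]]]
[0.62438258 0.03256045 0.043      1.287     ]
```

View pics/c4.png

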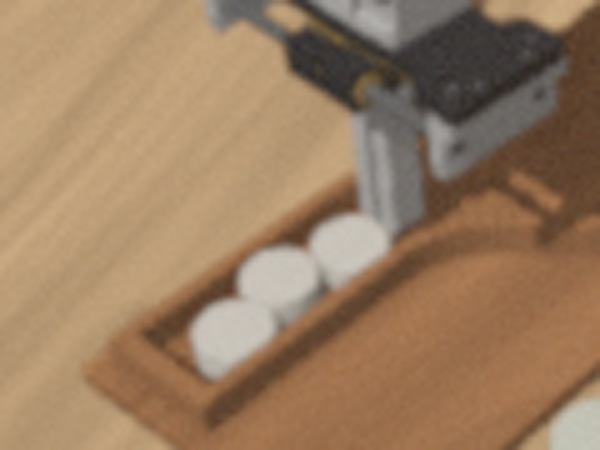

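The row is at crop (349,242), (279,277) and (236,327), with c still about 8 mm short of the stop. I'll continue slowly.

Emit:
{"api": "drive_tool", "payload": {
  "series": [
    [0,[0.002,0,0],[0,0,-0.02]],
    [0,[0.004,0,0],[0,0,-0.04]],
    [0,[0.005,0,0],[0,0,-0.05]],
    [0,[0.006,0.001,0],[0,0,-0.06]],
    [0,[0.007,0.001,0],[0,0,-0.06]]
  ]
}}

```text
time: 6.9
tool_pos: [0.6247, 0.0321, 0.0425]
ee_rot: [3.141, 0.0, 1.287]
wrist_force: [-0.4, 0.2, 0.3]
width: 0.0006
finger_force: 0.1
```

Emit:
{"api": "drive_tool", "payload": {
  "series": [
    [0,[0.001,0,0],[0,0,0]],
    [0,[0.001,0,0],[0,0,0]]
  ]
}}

```text
time: 7.15
tool_pos: [0.6249, 0.0332, 0.0425]
ee_rot: [3.141, -0.0, 1.287]
wrist_force: [0.4, -0.5, -1.0]
width: 0.0007
finger_force: 0.0
```

Emit:
{"api": "drive_tool", "payload": {
  "series": [
    [0,[0.001,0,0],[0,0,0]],
    [0,[0.001,0,0],[0,0,0]]
  ]
}}

```text
time: 7.4
tool_pos: [0.6252, 0.0341, 0.0425]
ee_rot: [3.142, 0.0, 1.287]
wrist_force: [0.7, 0.8, -0.2]
width: 0.0006
finger_force: 0.0
```

Run:
```python
from plan import *
s=imaging.snapshot("side"); o=robot.get_obs()
print(o["wrist_force"],Ti(pose,[o["tool_pos"][:2]]))
cv2.imwrite("pics/c5.png",cv2.resize(s[170:260,200:320],None,fx=5,fy=5,interpolation=2)[:,:,::-1])
```

```text
[-0.44264583 -0.49924806  0.72576152] [[44.98321727 68.17621836]]
```

View pics/c5.png

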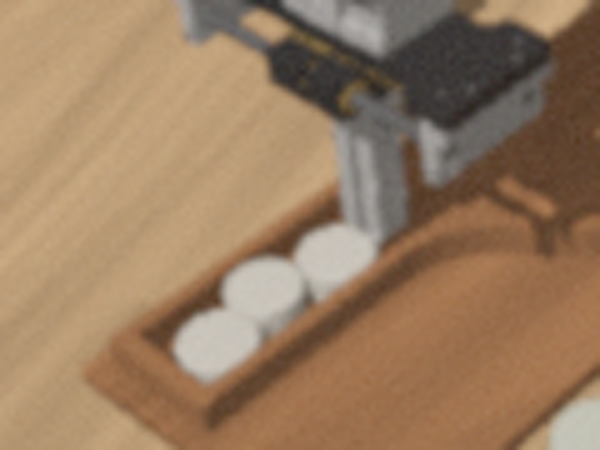

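The row is at crop (336,258), (265,287) and (218,344), nearly at the stop, and there is no force yet. I'll take a few 1 mm steps and watch for contact.

Emit:
{"api": "drive_tool", "payload": {
  "series": [
    [0,[0.001,0,0],[0,0,0]],
    [0,[0.001,0,0],[0,0,0]]
  ]
}}

```text
time: 7.7
tool_pos: [0.6255, 0.0351, 0.0424]
ee_rot: [3.142, 0.0, 1.287]
wrist_force: [0.5, -1.0, -0.2]
width: 0.0005
finger_force: 0.0
```

Emit:
{"api": "drive_tool", "payload": {
  "series": [
    [0,[0.001,0,0],[0,0,0]],
    [0,[0.001,0,0],[0,0,0]]
  ]
}}

```text
time: 7.95
tool_pos: [0.6258, 0.0361, 0.0425]
ee_rot: [3.142, -0.0, 1.287]
wrist_force: [-0.6, 0.2, -0.4]
width: 0.0003
finger_force: 0.0
```

Run:
```python
from plan import *
print(Ti(pose,ray("side",np.array([(336,258),(265,287),(218,344)])/5-.4+[200,170],.028)))
s=imaging.snapshot("side"); o=robot.get_obs()
print(o["wrist_force"],Ti(pose,[o["tool_pos"][:2]]))
```

```text
[[ 38.04619359  99.21640078]
 [ 49.23880676 133.65570209]
 [ 38.31142702 171.70503643]]
[0.34723118 0.19606097 0.37347808] [[44.9730798  70.16894296]]
```

By measurement the discs are at y ≈ 99, 134 and 172 mm, all well past the limits. I'll back off, lift clear and check.

Emit:
{"api": "drive_tool", "payload": {
  "series": [
    [0,[-0.005,0,0],[0,0,0]],
    [0,[-0.008,0,0],[0,0,0]],
    [0,[-0.008,0,-0.02],[0,0,0]],
    [0,[-0.008,0,-0.06],[0,0,0]],
    [0,[-0.008,0,-0.11],[0,0,0]]
  ]
}}

```text
time: 8.62
tool_pos: [0.623, 0.0283, 0.154]
ee_rot: [-3.141, 0.0, 1.287]
wrist_force: [1.4, -0.3, 0.8]
width: 0.0006
finger_force: 0.0
```

Emit:
{"api": "drive_tool", "payload": {
  "series": [
    [0,[-0.04,0,-0.03],[0,0,0]],
    [0,[-0.09,0,-0.04],[0,0,0]],
    [0,[-0.14,0,-0.04],[0,0,0]],
    [0,[-0.18,0,-0.04],[0,0,0]],
    [0,[-0.18,0,-0.04],[0,0,0]]
  ]
}}

```text
time: 9.25
tool_pos: [0.5726, -0.1471, 0.1944]
ee_rot: [3.139, 0.001, 1.282]
wrist_force: [-0.0, 0.6, -0.9]
width: 0.0007
finger_force: 0.0
```

Run:
```python
from plan import *
s=imaging.snapshot("side"); t=imaging.snapshot("top"); o=robot.get_obs()
print(o["wrist_force"],o["tool_pos"],abs(o["qvel"]).max())
cv2.imwrite("pics/c6.png",np.hstack([cv2.resize(s[165:265,200:320],None,fx=3.3,fy=3.3,interpolation=2),cv2.resize(t[110:210,225:345],None,fx=3.3,fy=3.3,interpolation=2)])[:,:,::-1])
```

```text
[0.22497269 0.31972641 0.19051201] [ 0.57329712 -0.14452133  0.19381472] 0.028705093675055214
```

View pics/c6.png

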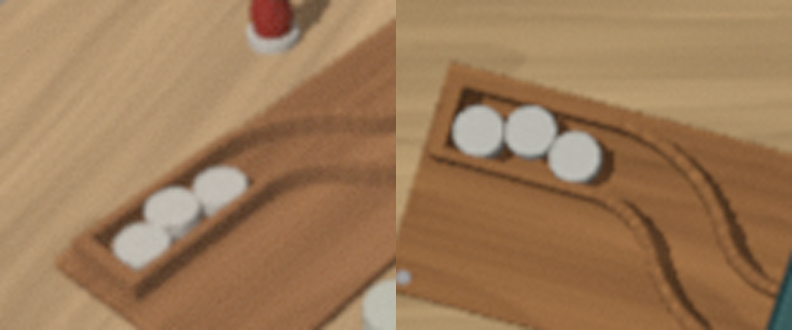

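The three discs lie flat, touching one another against the stop, at top crop (478,131), (530,131) and (575,157). The fingers are clear and the figure hasn't moved. I'll hand in.

```bash
python3 -c "
from bench import robot
print(robot.close_job())"
```

```text
the job is handed in; nothing more can be done
None
```

All three white discs are packed in a row against the stop, the arm is clear of everything, and the job was handed in at about 9.4 s; the hand-in returned no verdict.

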